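# Park the soap dish under the toiletries shelf

### The arm

A 6-joint arm with a two-finger parallel gripper is mounted at the origin on the work surface. World frame = base frame: x ahead of the robot, y to its left, z up, the work surface at z = 0. Lengths are in m, angles in rad, forces in N, time in s.
With the tool pointing down it reaches from about 0.3 to 0.95 m from the base axis. Payload 3.1 kg.
Tool frame: the origin (TCP) lies where the fingers leave the gripper's body, on its centre line; the fingertips stand 73 mm ahead of it and the grasp point (between the pads) lies 54 mm ahead of it (arm.nose_length is the z of the fingertips in the tool frame, in m); z points along the fingers, y is the line along which they close (so a half turn about z gives the same grasp; the last joint's range is limited). The gripper opens to 85 mm and grips with 20 to 120 N. Pads are 22 mm wide; open, the fingers measure 114 mm over their backs; the gripper's body (76 mm by 85 mm) begins 54 mm behind the grasp point. The pads swing forward as they close: fully open they stand 13 mm farther back than shut.
Start: joints at [1.05, 0.308, 1.634, -0, 1.2, -0.07], TCP at [0.272, 0.563, 0.304] pointing down, gripper open.
Joint ranges: [-3.06, 3.06], [-0.79, 1.96], [0.05, 2.63], [-1.19, 4.34], [0.05, 2.64], [-2.94, 2.94]. Speed limits (rad/s): [2.79, 2.79, 3.14, 3.14, 3.14, 3.14].

### API

Orientations are given as [roll, pitch, yaw] about the fixed x, y, z axes, in that order (R = Rz(yaw) Ry(pitch) Rx(roll)).
In Python, from rig import arm, eyes, job gives the robot as it stands. The module is installed in compiled form; this text tells all that it offers.
- The arm moves only by the tool jog_arm, never from a script. Its arguments are lists of equal length, an entry for each row: "fingers": the closure, from 0 (fully open) to 1 (shut); "delta_pos": the shift along the tool's x, y, z in cm, a list of three; "rotation": the turn, a rotation vector about the tool's x, y, z in degrees, a list of three. In form: {"fingers": [fingers, ...], "delta_pos": [[tx, ty, tz], ...], "rotation": [[wx, wy, wz], ...]}. A call has 1 to 20 rows; each row shifts and turns the commanded pose from where the row before left it, along the tool's axes as they then stand; what a row does not reach is not made up. A row lasts 1/12 s, in which the tool goes at most 41.7 mm and 7.16 degrees, less where a joint would pass 70% of its speed; a pose out of reach is approached as far as the arm can. A call with a gripper value outside its range is refused whole. The fingers move at their own pace and stop on an object; "newtons" is the grip in N (left out, the last holds). Time passes only in rows, so rows that do not move let the fingers close. It gives the time, the measured TCP pose, the force, the opening and the grip force at its end, in the units of the state.
- arm.read_state(): the state, without advancing time (a new reading comes with each control period).
- eyes.read_camera(name): name is "scene" or "top"; returns a dict with "img" (480x640x3 uint8, red, green, blue), "z_map" (480x640 float32, m along the optical axis (not along the pixel's ray), 0 where there is no reading), "camera_matrix" (3x3 intrinsics, pixels), "k1" (the pictures are not rectified: a ray, as slopes to the right and down, at radius r is drawn at 1 + k1 r^2 times it, then the intrinsics apply), "world_from_camera" (4x4, takes a point from camera to world coordinates). Camera axes: x right, y up, looking along -z (the intrinsics and any distortion apply to the point x, -y, -z); pixel columns grow to the right and rows downward; lengths in m; the calibration is good to about 2 mm. A picture is of the moment at which its call begins.
- job.finish_job(): hands the job in; it is judged then, once.
Trained networks look in the newest picture that a camera, given by its name, has taken for a name from the list of things; names that differ only in an ending like _2 or _b are one class to them, and where a whole thing is asked for, a point or a joint stands for the part that bears it (a point fixed in the world has none). Each returns a list of dicts, best first, with "p" (0 to 1); they miss things now and then, are a little off and sometimes report something else, mostly with a low value. They report only what shows in the picture. A call takes as long as a camera call.
- eyes.spot_in(thing, camera): "position" ([column, row] in pixels, amid what is visible of it).
- eyes.tip_of(thing, camera): "position" ([column, row] in pixels: a listed point, or the origin of a listed thing).
The state is a dict: "t": time; "joints": joint angles; "qvel": joint speeds; "joint_torque": joint torques, N m; "position": TCP position; "orientation": TCP orientation; "ft_force": force on the tool from outside, world axes, zero at the start; "wrist_torque": the same for the moment, N m; "gripper_width": opening from 0.0 (shut) to 1.0 (fully open); "grip_force": force on a finger pad.
Only numpy, scipy, OpenCV 4.12 (cv2) and the standard library are available. Lean on these libraries where they do the work, as an engineer would, in place of code of your own. Each camera call takes 0.05 s, during which the arm holds its last target. There are 200 camera calls.

### The job

Slide the white soap dish, with its soap still on it, between the toiletries and in under the low wooden shelf, centred and square to the shelf, until it rests against the sprung rubber buffer hidden at the back and stays pressed lightly against it. The buffer's depth has to be felt: press it in a little but do not ram it to the end of its spring, and leave the bottle, the tumbler and the jar standing where they are.

Things in the scene. Friction and masses are not known exactly. Their poses are not given: they have to be found in the camera images.
- shelf: Low fixed shelf: dark wooden board 200 (x) x 440 (y) x 18 mm, underside 95 mm above the counter, on thin brass legs at y = +-205 mm; a brass strip on top marks its middle line (y = 0). Origin: on the counter below the middle of the front lip; +x runs in under the board, away from the robot; z up. A vertical gripper's body would hit it: tilt the fingers about 45 degrees
- bay (a point): Point under the shelf on its middle line, 85 mm in from the lip, 17 mm up: the nearest place where the face of the sprung rubber buffer (44 mm wide, 8 to 26 mm above the counter, facing the robot) can be. The true face lies 0 to 35 mm farther in (+x), different each time, not reported: feel for it. It yields 1 mm per newton for 10 mm, then is solid. Axes as the shelf's
- dish: White glazed soap dish, a loose solid slab 100 (x) x 110 (y) mm, 30 mm high including a raised rim (6 mm wide, 6 mm high) around its top; about 0.4 kg, too wide to grasp. Origin: centre of its underside; x along the 100 mm side, z up. It starts in front of the shelf with its +x side roughly facing it, off the middle line and askew
- soap: Pale green bar of soap 46 (x) x 75 (y) x 22 mm, lying loose on the dish inside the rim. Origin: centre of its underside, 24 mm above the counter
- tumbler: Terracotta tumbler, 66 mm across, 95 mm high, standing loose; origin: centre of its underside. Leave alone
- jar: Amber glass jar with a brass cap, 56 mm across, 60 mm high, standing loose; origin: centre of its underside. Leave alone
- bottle: Black pump bottle, 60 mm across, 160 mm high, standing loose; origin: centre of its underside. Leave alone. Bottle, tumbler and jar take in any order three places: either side of the way in, just before the shelf's lip about 145 mm off the middle line, and one farther out to the left

How it is judged:
At the end, for the whole second after the job is handed in: The dish rests flat and still under the shelf, pressed against the buffer with more than 0.3 N, its centre within 15 mm of the shelf's middle line and turned less than 0.15 rad from the shelf, the soap lying flat in it within 35 mm of its centre (contact force between dish and shelf above 0.3 N and x of dish in the frame of shelf above 0.03 m and y of dish in the frame of shelf between -0.015 and 0.015 m and angle between the x axis of dish and the x axis of shelf, either way round below 0.15 rad and angle between dish's own z axis and vertical below 0.05 rad and horizontal distance between soap and dish below 0.035 m and z of soap in the frame of dish below 0.03 m and linear speed of dish below 0.005 m/s); the robot touches nothing.
It fails at once if the dish is rammed against the buffer or shelf (over 14 N; the buffer reaches the end of its spring at 10 N) (contact force between dish and shelf above 14 N).
It fails at once if the soap leaves the dish (horizontal distance between soap and dish above 0.06 m).
It fails at once if the bottle, tumbler or jar is moved more than 20 mm or tipped (distance of any of bottle, tumbler, jar from where it was at the start of the episode above 0.02 m or angle between any of bottle, tumbler, jar's own z axis and vertical above 0.3 rad).
It also fails if it takes over 72 s, if anything falls off the work surface, if the arm or the gripper's body presses on something with over 40 N, if the wrist force passes 120 N, or if a joint passes its speed limit or range.

## Working session

There is one attempt and no reset: what is moved stays moved. The work goes in short steps, Python scripts to look and compute and a tool call to move; the robot and the scene stay as the last step left them, time stands still between calls to the robot, and variables do not carry over. Pictures are saved under pics/ and viewed, at most 10 in all, crops included, and the job is handed in when it is done.

Besides the shell and the picture viewer there is one more tool, called after ">>>" by a JSON object that holds its "api" and its "payload", one argument or row to a line. jog_arm: Moves the arm, as the interface text tells. Its arguments: {"type":"object","properties":{"fingers":{"type":"array","items":{"type":"number"}},"delta_pos":{"type":"array","items":{"type":"array","items":{"type":"number"}}},"rotation":{"type":"array","items":{"type":"array","items":{"type":"number"}}},"newtons":{"type":"number"}},"required":["fingers","delta_pos","rotation"]}

```bash
mkdir -p pics
cat > h.py <<'E'
import numpy as np, cv2
from rig import arm, eyes, job
def cam(n): return eyes.read_camera(n)
def pts(c, uv, z=None):
    """world points of pixels; by depth map, or on plane z"""
    K=c["camera_matrix"];T=c["world_from_camera"];uv=np.atleast_2d(np.float64(uv))
    s=cv2.undistortPoints(uv[:,None],K,np.float64([0,0,0,0,0])+0)[:,0]  # distorted slopes
    k=c["k1"];u=s.copy()
    for _ in range(20): u=s/(1+k*(u**2).sum(1,keepdims=True))
    d=np.c_[u[:,0],-u[:,1],-np.ones(len(u))]@T[:3,:3].T; o=T[:3,3]
    if z is None:
        i=uv.round().astype(int); t=c["z_map"][i[:,1].clip(0,479),i[:,0].clip(0,639)]
    else: t=(z-o[2])/d[:,2]
    return o+d*t[:,None]
def cloud(c):
    v,u=np.mgrid[:480,:640]
    return pts(c,np.c_[u.ravel(),v.ravel()]).reshape(480,640,3)
E
python3 - <<'E'
from h import *
for n in("top","scene"):
    c=cam(n); cv2.imwrite(f"pics/{n}0.png",c["img"][:,:,::-1])
    print(n,c["world_from_camera"].round(3).tolist(),c["k1"])
    for t in("shelf","bay","dish","soap","tumbler","jar","bottle"):
        for f in(eyes.spot_in,eyes.tip_of):
            try:
                for r in f(t,n)[:2]: print(t,f.__name__,np.round(r["position"]),round(r["p"],2),pts(c,r["position"]).round(3)[0])
            except Exception as e: print(t,e)
print(arm.read_state())
E
```

```text
top [[-0.029, 0.998, -0.055, 0.55], [-1.0, -0.029, 0.004, 0.099], [0.003, 0.055, 0.998, 0.925], [0.0, 0.0, 0.0, 1.0]] -0.02759039707348257
shelf call [383. 221.] 0.64 [ 0.636 -0.028 -0.001]
shelf call [472. 224.] 0.62 [ 0.617 -0.16   0.097]
bay call [378. 155.] 0.92 [ 0.732 -0.007  0.115]
bay call [311. 256.] 0.33 [0.574 0.106 0.007]
dish call [401. 287.] 0.69 [ 0.515 -0.051  0.027]
dish call [407. 295.] 0.93 [ 0.502 -0.059  0.044]
soap call [411. 297.] 0.63 [ 0.497 -0.065  0.045]
soap call [312. 257.] 0.42 [0.574 0.103 0.005]
soap call [411. 297.] 0.62 [ 0.498 -0.065  0.045]
tumbler call [311. 258.] 0.81 [0.571 0.106 0.007]
tumbler call [313. 258.] 0.59 [0.571 0.102 0.008]
jar call [256. 296.] 0.72 [0.508 0.201 0.059]
jar call [255. 295.] 0.94 [0.511 0.202 0.06 ]
bottle call [484. 222.] 0.96 [ 0.619 -0.174  0.116]
bottle call [412. 301.] 0.43 [ 0.491 -0.065  0.046]
bottle call [472. 226.] 0.88 [ 0.616 -0.162  0.088]
scene [[0.963, 0.189, -0.193, 0.479], [-0.269, 0.609, -0.747, -0.439], [-0.024, 0.771, 0.637, 0.495], [0.0, 0.0, 0.0, 1.0]] -0.024657405377047324
shelf call [474. 265.] 
[... 700 characters left out ...]
0.215  0.05 ]
{'t': 1.5, 'joints': array([ 1.05030782e+00,  3.08067882e-01,  1.63378195e+00,  9.47931647e-06,
        1.19970879e+00, -6.96635100e-02]), 'qvel': array([ 0.00080035,  0.00078551, -0.00074809, -0.00020253,  0.0006814 ,
       -0.0007909 ]), 'joint_torque': array([ 6.21112722e-04, -4.15282738e+01, -2.77067417e+01,  7.59269000e-06,
        1.09118311e-03,  1.89211573e-05]), 'position': array([0.27232622, 0.56256524, 0.30390066]), 'orientation': array([ 3.14155809e+00, -6.44397923e-06,  2.69076422e+00]), 'ft_force': array([ 0.10926971, -0.39192658, -0.06798123]), 'wrist_torque': array([-0.00953309, -0.04557661, -0.03845455]), 'grip_force': 0.0, 'gripper_width': 0.9978891407856488}
```

View pics/top0.png

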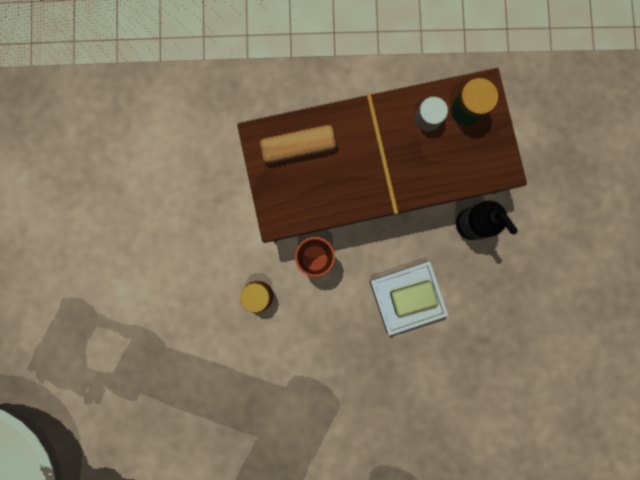

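View pics/scene0.png

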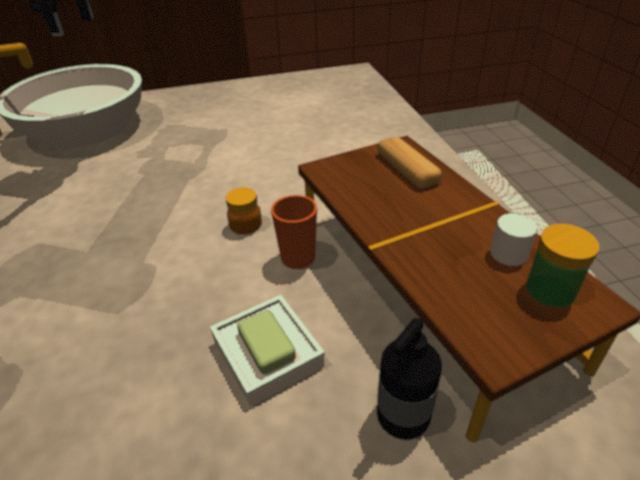

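```bash
cat >> h.py <<'E'
def rect(P):
    (c,s,a)=cv2.minAreaRect(P[:,:2].astype(np.float32)); return np.array(c),np.array(s),a
def shelfpose(c,W):
    m=(abs(W[...,2]-.113)<.007)
    n,l,st,ct=cv2.connectedComponentsWithStats(m.astype(np.uint8)); k=1+st[1:,4].argmax()
    return rect(W[l==k])
S=None
E
python3 - <<'E'
from h import *
c=cam("top");W=cloud(c)
print("shelf rect",shelfpose(c,W))
im=c["img"]; 
st=pts(c,[[370,96],[396,212.5]],.113); print("strip",st, np.arctan2(*(st[0]-st[1])[[1,0]]))
cr=pts(c,[[238,123],[499,69],[525,186],[263,241]],.113);print("corners",cr.round(4))
d=pts(c,[[371,281],[430,262],[447,315],[391,334]],.03);print("dish",d.round(4),d.mean(0))
m=(W[...,2]>.018)&(W[...,2]<.06)&(np.hypot(W[...,0]-.5,W[...,1]+.055)<.09)
print("dish rect",rect(W[m]),m.sum(), "soap z",np.percentile(W[m][:,2],[5,50,95]))
hs=cv2.cvtColor(im,cv2.COLOR_RGB2HSV); g=m&(hs[...,1]>60); print("soap",rect(W[g]),g.sum())
for n,p,z in(("tumbler",(.571,.104),.095),("jar",(.51,.2),.06),("bottle",(.617,-.17),.16)):
    q=(np.hypot(W[...,0]-p[0],W[...,1]-p[1])<.06)&(W[...,2]>.02)&(W[...,2]<z+.01)
    q&=~((abs(W[...,2]-.113)<.008)&(hs[...,0]<15)) if n!="tumbler" else (W[...,2]<.104)
    print(n,rect(W[q])[:2])
s=cam("scene");V=cloud(s)
for n,p,z in(("tumbler",(.571,.104),.095),("jar",(.51,.2),.06),("bottle",(.617,-.17),.16)):
    q=(np.hypot(V[...,0]-p[0],V[...,1]-p[1])<.07)&(V[...,2]>.02)&(V[...,2]<z*.8); print(n,"scene min/max",V[q].min(0),V[q].max(0))
print("shelf scene",shelfpose(s,V))
E
```

```text
shelf rect (array([ 0.73582667, -0.01413099]), array([0.20154259, 0.44103628]), 10.606368064880371)
strip [[ 0.83001905  0.00164011  0.113     ]
 [ 0.63800765 -0.03326187  0.113     ]] 0.17980725291280783
corners [[ 0.7914  0.2175  0.113 ]
 [ 0.8702 -0.2123  0.113 ]
 [ 0.6752 -0.2444  0.113 ]
 [ 0.5984  0.1813  0.113 ]]
dish [[ 0.5274  0.0018  0.03  ]
 [ 0.5577 -0.1035  0.03  ]
 [ 0.4639 -0.1297  0.03  ]
 [ 0.4339 -0.0301  0.03  ]] [ 0.49573824 -0.06537108  0.03      ]
dish rect (array([ 0.49610806, -0.06412514]), array([0.10098381, 0.11079833]), 16.58860969543457) 3645 soap z [0.02267516 0.02921844 0.04769779]
soap (array([ 0.49591622, -0.07000743]), array([0.04598093, 0.07326291]), 14.257027626037598) 1108
tumbler (array([0.57482237, 0.10568979]), array([0.07189801, 0.07634187]))
jar (array([0.50723988, 0.20221341]), array([0.05193849, 0.05234521]))
bottle (array([ 0.63592958, -0.18031994]), array([0.09447367, 0.05984402]))
tumbler scene min/max [0.54036975 0.06780838 0.02010217] [0.59980469 0.12995811 0.07599359]
jar scene min/max [0.47855773 0.17440854 0.0200517 ] [0.53358973 0.20972208 0.04798583]
bottle scene min/max [ 0.59375682 -0.21841202  0.02004091] [ 0.68695715 -0.1094515   0.12785917]
shelf scene (array([ 0.73389679, -0.01360346]), array([0.20187353, 0.4411495 ]), 10.86695384979248)
```

>>> {"api": "jog_arm", "payload": {
  "fingers": [0.3,0.3,0.3,0.3,0.3,0.3],
  "delta_pos": [
    [0,0,0],
    [0,0,0],
    [0,0,0],
    [0,0,0],
    [0,0,0],
    [0,0,0]
  ],
  "rotation": [
    [0,0,-6.08],
    [0,0,-6.08],
    [0,0,-6.08],
    [0,0,-6.08],
    [0,0,-6.08],
    [0,0,-6.08]
  ]
}}

```text
t: 2.1
position: [0.2723, 0.5626, 0.3039]
orientation: [-3.142, -0.0, -2.95]
ft_force: [0.7, 0.1, -0.4]
gripper_width: 0.701
grip_force: 0.0
```

>>> {"api": "jog_arm", "payload": {
  "fingers": [0.3,0.3,0.3,0.3,0.3,0.3,0.3,0.3,0.3,0.3,0.3,0.3,0.3,0.3,0.3,0.3,0.3,0.3,0.3,0.3],
  "delta_pos": [
    [0.27,-3.27,0],
    [0.27,-3.27,0],
    [0.27,-3.27,0],
    [0.27,-3.27,0],
    [0.27,-3.27,0],
    [0.27,-3.27,0],
    [0.27,-3.27,0],
    [0.27,-3.27,0],
    [0.27,-3.27,0],
    [0.27,-3.27,0],
    [0.27,-3.27,0],
    [0.27,-3.27,0],
    [0.27,-3.27,0],
    [0.27,-3.27,0],
    [0.27,-3.27,0],
    [0.27,-3.27,0],
    [0.27,-3.27,0],
    [0.27,-3.27,0],
    [0.27,-3.27,0],
    [0.27,-3.27,0]
  ],
  "rotation": [
    [0,0,0],
    [0,0,0],
    [0,0,0],
    [0,0,0],
    [0,0,0],
    [0,0,0],
    [0,0,0],
    [0,0,0],
    [0,0,0],
    [0,0,0],
    [0,0,0],
    [0,0,0],
    [0,0,0],
    [0,0,0],
    [0,0,0],
    [0,0,0],
    [0,0,0],
    [0,0,0],
    [0,0,0],
    [0,0,0]
  ]
}}

```text
t: 3.77
position: [0.34, -0.0919, 0.3043]
orientation: [-3.141, 0.001, -2.956]
ft_force: [0.9, 0.3, 0.7]
gripper_width: 0.701
grip_force: 0.0
```

>>> {"api": "jog_arm", "payload": {
  "fingers": [0.3,0.3,0.3,0.3,0.3,0.3,0.3,0.3,0.3,0.3],
  "delta_pos": [
    [0,0,0],
    [0,0,0],
    [0,0,0],
    [0,0,0],
    [0,0,0],
    [0,0,0],
    [0,0,0],
    [0,0,0],
    [0,0,0],
    [0,0,0]
  ],
  "rotation": [
    [0,-6.25,0],
    [0,-6.25,0],
    [0,-6.25,0],
    [0,-6.25,0],
    [0,-6.25,0],
    [0,-6.25,0],
    [0,-6.25,0],
    [0,-6.25,0],
    [0,0,0],
    [0,0,0]
  ]
}}

```text
t: 4.6
position: [0.3452, -0.0635, 0.323]
orientation: [-3.132, 0.843, -2.976]
ft_force: [-0.0, -0.4, 0.3]
gripper_width: 0.704
grip_force: 0.0
```

>>> {"api": "jog_arm", "payload": {
  "fingers": [0.3,0.3],
  "delta_pos": [
    [0,0,0],
    [0,0,0]
  ],
  "rotation": [
    [0,0,0],
    [0,0,0]
  ]
}}

```text
t: 4.77
position: [0.346, -0.064, 0.3233]
orientation: [-3.135, 0.842, -2.977]
ft_force: [0.1, -0.5, 0.1]
gripper_width: 0.698
grip_force: 0.0
```

```bash
cat >> h.py <<'E'
from scipy.spatial.transform import Rotation as Rn
def plan(target_p, R, alpha=None, yaw=None):
    """tool-frame shift (cm) and rotation vector (deg) from state to target"""
    s=arm.read_state(); A=Rn.from_euler("xyz",s["orientation"]).as_matrix()
    print("shift cm",(A.T@(np.array(target_p)-s["position"])*100).round(2),"rot",np.degrees(Rn.from_matrix(A.T@R).as_rotvec()).round(2))
def goalR(yaw,alpha):
    ex=np.array([np.cos(yaw),np.sin(yaw),0]);ey=np.array([-ex[1],ex[0],0])
    z=np.cos(alpha)*ex-np.sin(alpha)*np.array([0,0,1]);return np.c_[np.cross(ey,z),ey,z]
Y=np.radians(10.7);EX=np.array([np.cos(Y),np.sin(Y)]);EY=np.array([-EX[1],EX[0]]);O=np.array([.735,-.014])-.1*EX
E
python3 - <<'E'
from h import *
s=arm.read_state();print(s["joints"],s["position"],s["orientation"])
R=goalR(Y,np.radians(40));plan([.347,-.0914,.2],R)
E
```

```text
[-0.7396049  -0.67903015  2.57583664  0.88015858  0.85565567 -2.94015155] [ 0.34601494 -0.06402975  0.32325626] [-3.13454307  0.84243614 -2.97733121]
shift cm [ 9.43 -2.66  7.96] rot [-1.38 -1.73 -0.84]
```

Run:
```python
from h import *
plan([.50,-.06,.32],goalR(Y,np.radians(85)))
```

```text
shift cm [-9.91 -2.04 11.62] rot [-0.98 43.26 -1.33]
```

>>> {"api": "jog_arm", "payload": {
  "fingers": [0.3,0.3,0.3,0.3,0.3,0.3,0.3,0.3,0.3,0.3,0.3,0.3,0.3,0.3],
  "delta_pos": [
    [-2,-0.4,2.3],
    [-2,-0.4,2.3],
    [-2,-0.4,2.3],
    [-2,-0.4,2.3],
    [-2,-0.4,2.3],
    [0,0,0],
    [0,0,0],
    [0,0,0],
    [0,0,0],
    [0,0,0],
    [0,0,0],
    [0,0,0],
    [0,0,0],
    [0,0,0]
  ],
  "rotation": [
    [0,0,0],
    [0,0,0],
    [0,0,0],
    [0,0,0],
    [0,0,0],
    [-0.14,6.18,-0.2],
    [-0.14,6.18,-0.2],
    [-0.14,6.18,-0.2],
    [-0.14,6.18,-0.2],
    [-0.14,6.18,-0.2],
    [-0.14,6.18,-0.2],
    [-0.14,6.18,-0.2],
    [0,0,0],
    [0,0,0]
  ]
}}

```text
t: 5.93
position: [0.5012, -0.057, 0.3201]
orientation: [3.136, 0.151, -2.949]
ft_force: [-0.4, 0.3, -0.5]
gripper_width: 0.7
grip_force: 0.0
```

Run:
```python
from h import *
s=arm.read_state();print(s["joints"].tolist(),s["position"].tolist(),s["orientation"].tolist())
plan([.50,-.06,.32],goalR(Y,np.radians(85)))
```

```text
[-0.2323965453083851, -0.010625700039551095, 1.9718441612919673, 0.0775860444290749, 1.0460276492248168, -2.03093140314719] [0.5011844052187527, -0.05704736189821697, 0.32014636802818774] [3.1361709006043728, 0.15116691389922976, -2.9486329474607342]
shift cm [ 0.17 -0.27 -0.01] rot [0.35 3.66 0.36]
```

```bash
cat > kin.py <<'E'
from h import *
D=[([1.05030782,.308067882,1.63378195,0,1.19970879,-.0696635],[.27232622,.56256524,.30390066],[3.14155809,0,2.69076422]),
([-0.7396049,-0.67903015,2.57583664,0.88015858,0.85565567,-2.94015155],[0.34601494,-0.06402975,0.32325626],[-3.13454307,0.84243614,-2.97733121]),
([-0.2323965453083851,-0.010625700039551095,1.9718441612919673,0.0775860444290749,1.0460276492248168,-2.03093140314719],[0.5011844052187527,-0.05704736189821697,0.32014636802818774],[3.1361709006043728,0.15116691389922976,-2.9486329474607342])]
rz=lambda a:Rn.from_euler("z",a).as_matrix()
ry=lambda a:Rn.from_euler("y",a).as_matrix()
def ori(q,s4,s6,c): return rz(q[0])@ry(q[1]+q[2])@rz(s4*q[3])@ry(q[4])@rz(s6*q[5]+c)
best=None
for s4 in(1,-1):
    for s6 in(1,-1):
        for k in range(4):
            c=k*np.pi/2
            e=sum(np.linalg.norm(ori(q,s4,s6,c)-Rn.from_euler("xyz",o).as_matrix()) for q,p,o in D)
            if best is None or e<best[0]: best=(e,s4,s6,c)
E_,S4,S6,C=best
def rows(q):
    A=rz(q[0]);B=A@ry(q[1]);F=A@ry(q[1]+q[2]);R=ori(q,S4,S6,C)
    return np.c_[A[:,0],A[:,1],A[:,2],B[:,2],F[:,2],F[:,0],R[:,2]],R
M=np.vstack([rows(q)[0] for q,_,_ in D]);b=np.hstack([p for _,p,_ in D])
L,res,rk,sv=np.linalg.lstsq(M,b,rcond=1e-6)
from scipy.optimize import least_squares
LO=np.array([-3.06,-.79,.05,-1.19,.05,-2.94]);HI=np.array([3.06,1.96,2.63,4.34,2.64,2.94])
def ik(p,R,q0):
    def f(q):
        m,r=rows(q); return np.r_[(m@L-p)*10,Rn.from_matrix(r.T@R).as_rotvec()]
    o=least_squares(f,np.clip(q0,LO+.01,HI-.01),bounds=(LO,HI));return o.x,np.linalg.norm(o.fun)
E
python3 - <<'E'
from kin import *
print(best,L.round(4),sv.round(3),(M@L-b).round(4))
q0=np.array(D[2][0])
for al in(35,40,45,50):
  for xs in(-.245,-.2,-.1,0.02):
    for fl in (0,1):
      R=goalR(Y,np.radians(al)); 
      if fl: R=R@rz(np.pi)
      tip=O+xs*EX; p=np.r_[tip,.013]-.068*R[:,2]
      r=[]
      for s in(q0,q0+[0,0,.2,0,-.5,3.1],q0*[1,1,1,0,.3,1]+[0,0,0,3.1,0,0],q0*[1,1,1,0,.3,1]+[0,0,0,3.1,0,3.1]):
        q,e=ik(p,R,s)
        if e<1e-3: r.append(q.round(2).tolist())
      print(al,xs,fl,r[:3])
E
```

```text
(np.float64(5.972667123002283e-06), 1, 1, 1.5707963267948966) [-0.      0.0435  0.3145  0.4818  0.5265  0.0366  0.2447] [3.373 2.452 1.761 0.595 0.392 0.031 0.019] [ 0. -0.  0. -0. -0. -0.  0.  0. -0.]
35 -0.245 0 []
35 -0.245 1 []
35 -0.2 0 [[-0.75, 0.58, 2.58, 2.21, 0.97, 1.55]]
35 -0.2 1 [[-0.75, 0.58, 2.58, 2.21, 0.97, -1.59], [-0.75, 0.58, 2.58, 2.21, 0.97, -1.59], [-0.75, 0.58, 2.58, 2.21, 0.97, -1.59]]
35 -0.1 0 [[-0.48, 0.58, 2.42, 2.41, 0.85, 1.69]]
35 -0.1 1 [[-0.48, 0.58, 2.42, 2.41, 0.85, -1.46], [-0.48, 0.58, 2.42, 2.41, 0.85, -1.46], [-0.48, 0.58, 2.42, 2.41, 0.85, -1.46]]
35 0.02 0 [[-0.29, 0.63, 2.2, 2.51, 0.69, 1.79]]
35 0.02 1 [[-0.29, 0.63, 2.2, 2.51, 0.69, -1.35], [-0.29, 0.63, 2.2, 2.51, 0.69, -1.35], [-0.29, 0.63, 2.2, 2.51, 0.69, -1.35]]
40 -0.245 0 []
40 -0.245 1 []
40 -0.2 0 [[-0.7, 0.48, 2.58, 2.2, 0.82, 1.66]]
40 -0.2 1 [[-0.7, 0.48, 2.58, 2.2, 0.82, -1.48], [-0.7, 0.48, 2.58, 2.2, 0.82, -1.48], [-0.7, 0.48, 2.58, 2.2, 0.82, -1.48]]
40 -0.1 0 [[-0.44, 0.51, 2.41, 2.37, 0.7, 1.77]]
40 -0.1 1 [[-0.44, 0.51, 2.41, 2.37, 0.7, -1.37], [-0.44, 0.51, 2.41, 2.37, 0
[... 821 characters left out ...]
 0.3, 2.61, 1.98, 0.58, 1.89]]
50 -0.245 1 [[-0.72, 0.3, 2.61, 1.98, 0.58, -1.25], [-0.72, 0.3, 2.61, 1.98, 0.58, -1.25], [-0.72, 0.3, 2.61, 1.98, 0.58, -1.25]]
50 -0.2 0 [[-0.58, 0.33, 2.54, 2.07, 0.53, 1.94]]
50 -0.2 1 [[-0.58, 0.33, 2.54, 2.07, 0.53, -1.2], [-0.58, 0.33, 2.54, 2.07, 0.53, -1.2], [-0.58, 0.33, 2.54, 2.07, 0.53, -1.2]]
50 -0.1 0 [[-0.38, 0.41, 2.36, 2.16, 0.42, 2.06]]
50 -0.1 1 [[-0.38, 0.41, 2.36, 2.16, 0.42, -1.08], [-0.38, 0.41, 2.36, 2.16, 0.42, -1.08], [-0.38, 0.41, 2.36, 2.16, 0.42, -1.08]]
50 0.02 0 [[-0.24, 0.52, 2.12, 2.07, 0.31, 2.28]]
50 0.02 1 [[-0.24, 0.52, 2.12, 2.07, 0.31, -0.86], [-0.24, 0.52, 2.12, 2.07, 0.31, -0.86], [-0.24, 0.52, 2.12, 2.07, 0.31, -0.86]]
```

```bash
cat >> kin.py <<'E'
FL=rz(np.pi)
def gp(xs,ys,zt,al,Ln=.068):
    """TCP goal: tip centre at shelf (xs,ys), height zt, tool alpha deg below horizontal, tool y=-ey"""
    R=goalR(Y,np.radians(al))@FL
    return np.r_[O+xs*EX+ys*EY,zt]-Ln*R[:,2],R
def track(wps,q,n=20):
    m,R=rows(q);p=m@L
    for P,G in wps:
        w=Rn.from_matrix(R.T@G).as_rotvec();worst=0;big=0;p0,R0=p,R;mz=9
        for i in range(1,n+1):
            t=i/n;qq,e=ik(p0+t*(P-p0),R0@Rn.from_rotvec(t*w).as_matrix(),q);worst=max(worst,e);big=max(big,abs(qq-q).max());q=qq
        p,R=P,G;print("q",q.round(2),"err %.4f step %.2f"%(worst,big))
E
python3 - <<'E'
from kin import *
q=arm.read_state()["joints"].copy(); m,R=rows(q);p=m@L
q2=q.copy(); q2[5]+=np.pi; _,R2=rows(q2)
print(q2)
for mid in ([.45,-.06,.25],[.4,-.08,.2],[.45,-.06,.32],[.4,-.15,.25],[.42,0,.25]):
  for al in(45,50):
    print(mid,al)
    R0=goalR(Y,np.radians(86))@FL; Rt=goalR(Y,np.radians(al))@FL
    track([(np.array(mid),R0),(np.array(mid),Rt),gp(-.225,-.004,.08,al),gp(-.225,-.004,.014,al),gp(-.21,-.004,.014,al)],q2)
E
```

```text
[-0.23239655 -0.0106257   1.97184416  0.07758604  1.04602765  1.11066125]
[0.45, -0.06, 0.25] 45
q [-0.24  0.01  2.1   0.04  0.97  1.12] err 0.0000 step 0.01
q [-0.47 -0.19  2.45  1.17  0.49 -0.04] err 0.0000 step 0.11
q [-0.73  0.08  2.62  1.74  0.6  -0.95] err 0.0000 step 0.05
q [-0.73  0.39  2.6   2.08  0.7  -1.38] err 0.0000 step 0.02
q [-0.68  0.39  2.57  2.12  0.68 -1.36] err 0.0000 step 0.00
[0.45, -0.06, 0.25] 50
q [-0.24  0.01  2.1   0.04  0.97  1.12] err 0.0000 step 0.01
q [-0.43 -0.19  2.41  0.92  0.49  0.21] err 0.0000 step 0.09
q [-0.66  0.03  2.59  1.56  0.5  -0.7 ] err 0.0000 step 0.05
q [-0.66  0.31  2.58  2.    0.56 -1.21] err 0.0000 step 0.03
q [-0.62  0.32  2.55  2.03  0.54 -1.2 ] err 0.0000 step 0.00
[0.4, -0.08, 0.2] 45
q [-0.32 -0.01  2.24  0.05  0.85  1.03] err 0.0000 step 0.01
q [-0.62 -0.15  2.56  1.37  0.55 -0.4 ] err 0.0000 step 0.11
q [-0.73  0.08  2.62  1.74  0.6  -0.95] err 0.0000 step 0.03
q [-0.73  0.39  2.6   2.08  0.7  -1.38] err 0.0000 step 0.02
q [-0.68  0.39  2.57  2.12  0.68 -1.36] err 0.0000 step 0.00
[0.4, -0.08, 0.2] 50
q [-0.32 -0.01  2.24  0
[... 1539 characters left out ...]
  0.32  2.55  2.03  0.54 -1.2 ] err 0.0000 step 0.00
[0.42, 0, 0.25] 45
q [-0.12 -0.07  2.18  0.03  0.97  1.25] err 0.0000 step 0.01
q [-0.3  -0.31  2.54  1.08  0.39  0.17] err 0.0000 step 0.13
q [-0.73  0.08  2.62  1.74  0.6  -0.95] err 0.0000 step 0.06
q [-0.73  0.39  2.6   2.08  0.7  -1.38] err 0.0000 step 0.02
q [-0.68  0.39  2.57  2.12  0.68 -1.36] err 0.0000 step 0.00
[0.42, 0, 0.25] 50
q [-0.12 -0.07  2.18  0.03  0.97  1.25] err 0.0000 step 0.01
q [-0.27 -0.3   2.49  0.79  0.42  0.47] err 0.0000 step 0.09
q [-0.66  0.03  2.59  1.56  0.5  -0.7 ] err 0.0000 step 0.06
q [-0.66  0.31  2.58  2.    0.56 -1.21] err 0.0000 step 0.03
q [-0.62  0.32  2.55  2.03  0.54 -1.2 ] err 0.0000 step 0.00
```

>>> {"api": "jog_arm", "payload": {
  "fingers": [0.3,0.3,0.3,0.3,0.3,0.3,0.3,0.3,0.3,0.3,0.3,0.3,0.3,0.3,0.3,0.3,0.3,0.3,0.3,0.3],
  "delta_pos": [
    [0,0,0],
    [0,0,0],
    [0,0,0],
    [0,0,0],
    [0,0,0],
    [0,0,0],
    [0,0,0],
    [0,0,0],
    [0,0,0],
    [0,0,0],
    [0,0,0],
    [0,0,0],
    [0,0,0],
    [0,0,0],
    [0,0,0],
    [0,0,0],
    [0,0,0],
    [0,0,0],
    [0,0,0],
    [0,0,0]
  ],
  "rotation": [
    [0,0,7],
    [0,0,7],
    [0,0,7],
    [0,0,7],
    [0,0,7],
    [0,0,7],
    [0,0,7],
    [0,0,7],
    [0,0,7],
    [0,0,7],
    [0,0,7],
    [0,0,7],
    [0,0,7],
    [0,0,7],
    [0,0,7],
    [0,0,7],
    [0,0,7],
    [0,0,7],
    [0,0,7],
    [0,0,7]
  ]
}}

```text
t: 7.6
position: [0.4988, -0.0574, 0.32]
orientation: [3.049, -0.12, 0.889]
ft_force: [0.6, -0.2, 0.9]
gripper_width: 0.696
grip_force: 0.0
```

>>> {"api": "jog_arm", "payload": {
  "fingers": [0.3,0.3,0.3,0.3,0.3,0.3,0.3],
  "delta_pos": [
    [0,0,0],
    [0,0,0],
    [0,0,0],
    [0,0,0],
    [0,0,0],
    [0,0,0],
    [0,0,0]
  ],
  "rotation": [
    [0,0,7],
    [0,0,7],
    [0,0,7],
    [0,0,7],
    [0,0,7],
    [0,0,5],
    [0,0,0]
  ]
}}

```text
t: 8.18
position: [0.4988, -0.0574, 0.3201]
orientation: [-3.136, -0.151, 0.189]
ft_force: [-0.5, 0.5, -0.2]
gripper_width: 0.701
grip_force: 0.0
```

Run:
```python
from kin import *
s=arm.read_state();print(s["joints"].round(3))
P=np.array([.45,-.06,.32]);R=goalR(Y,np.radians(50))@FL
plan(P,R); track([(P,R)],s["joints"])
```

```text
[-0.234 -0.015  1.977  0.078  1.046  1.112]
shift cm [-4.79 -0.67 -0.72] rot [-0.39 31.34  0.05]
q [-0.43 -0.32  2.35  0.69  0.63  0.49] err 0.0000 step 0.05
```

>>> {"api": "jog_arm", "payload": {
  "fingers": [0.3,0.3,0.3,0.3,0.3,0.3,0.3,0.3],
  "delta_pos": [
    [-2.4,-0.33,-0.36],
    [-2.4,-0.33,-0.36],
    [0,0,0],
    [0,0,0],
    [0,0,0],
    [0,0,0],
    [0,0,0],
    [0,0,0]
  ],
  "rotation": [
    [0,0,0],
    [0,0,0],
    [-0.08,6.27,0],
    [-0.08,6.27,0],
    [-0.08,6.27,0],
    [-0.08,6.27,0],
    [-0.08,6.27,0],
    [0,0,0]
  ]
}}

```text
t: 8.85
position: [0.4473, -0.0595, 0.3174]
orientation: [-3.141, -0.695, 0.187]
ft_force: [-0.5, 0.3, -1.7]
gripper_width: 0.699
grip_force: 0.0
```

Run:
```python
from kin import *
s=arm.read_state();print(s["joints"].round(3))
a=gp(-.23,-.002,.08,50);plan(*a);track([a],s["joints"])
```

```text
[-0.437 -0.321  2.352  0.686  0.634  0.482]
shift cm [-18.21   1.08   8.94] rot [-0.08  0.17  0.02]
q [-0.67  0.02  2.6   1.55  0.51 -0.7 ] err 0.0000 step 0.08
```

>>> {"api": "jog_arm", "payload": {
  "fingers": [0.3,0.3,0.3,0.3,0.3,0.3,0.3,0.3,0.3,0.3,0.3,0.3,0.3],
  "delta_pos": [
    [-1.52,0.09,0.745],
    [-1.52,0.09,0.745],
    [-1.52,0.09,0.745],
    [-1.52,0.09,0.745],
    [-1.52,0.09,0.745],
    [-1.52,0.09,0.745],
    [-1.52,0.09,0.745],
    [-1.52,0.09,0.745],
    [-1.52,0.09,0.745],
    [-1.52,0.09,0.745],
    [-1.52,0.09,0.745],
    [-1.52,0.09,0.745],
    [0,0,0]
  ],
  "rotation": [
    [0,0,0],
    [0,0,0],
    [0,0,0],
    [0,0,0],
    [0,0,0],
    [0,0,0],
    [0,0,0],
    [0,0,0],
    [0,0,0],
    [0,0,0],
    [0,0,0],
    [0,0,0],
    [0,0,0]
  ]
}}

```text
t: 9.93
position: [0.3699, -0.0856, 0.1327]
orientation: [-3.137, -0.69, 0.187]
ft_force: [-0.1, 0.0, 0.4]
gripper_width: 0.701
grip_force: 0.0
```

Run:
```python
from kin import *
s=arm.read_state();print(s["joints"].round(3),s["position"])
a=gp(-.23,-.002,.018,50);plan(*a);track([a],s["joints"])
for n in("scene",):
    c=cam(n);cv2.imwrite(f"pics/{n}1.png",c["img"][:,:,::-1])
```

```text
[-0.667  0.024  2.597  1.521  0.505 -0.67 ] [ 0.36987163 -0.0855595   0.13270425]
shift cm [-4.11 -0.03  4.72] rot [-0.26  0.44  0.02]
q [-0.67  0.29  2.59  1.98  0.56 -1.2 ] err 0.0000 step 0.03
```

View pics/scene1.png

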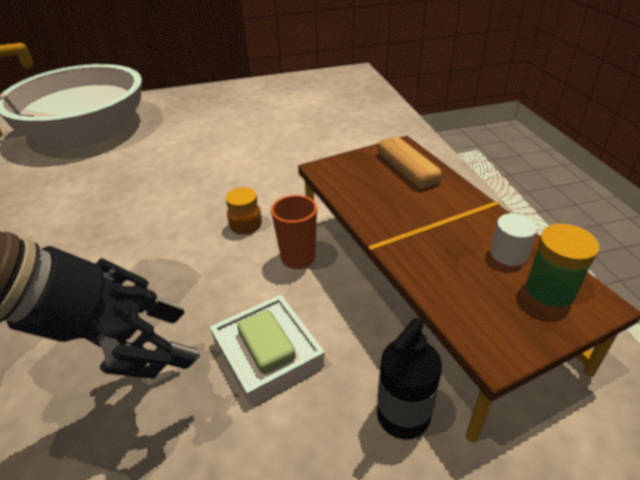

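>>> {"api": "jog_arm", "payload": {
  "fingers": [0.3,0.3,0.3,0.3,0.3,0.3],
  "delta_pos": [
    [-0.82,0,0.94],
    [-0.82,0,0.94],
    [-0.82,0,0.94],
    [-0.82,0,0.94],
    [-0.82,0,0.94],
    [0,0,0]
  ],
  "rotation": [
    [0,0,0],
    [0,0,0],
    [0,0,0],
    [0,0,0],
    [0,0,0],
    [0,0,0]
  ]
}}

```text
t: 10.48
position: [0.3712, -0.0866, 0.0723]
orientation: [-3.14, -0.695, 0.19]
ft_force: [-0.3, 0.3, 0.1]
gripper_width: 0.703
grip_force: 0.0
```

Run:
```python
from kin import *
s=arm.read_state();print(s["joints"].round(3),s["position"],s["ft_force"].round(1))
R=Rn.from_euler("xyz",s["orientation"]).as_matrix()
c=cam("scene");V=cloud(c);cv2.imwrite("pics/scene2.png",c["img"][200:440,60:380,::-1].repeat(2,0).repeat(2,1))
T=(V-s["position"])@R   # tool coords
g=c["img"].max(2)
m=(abs(T[...,1])<.07)&(abs(T[...,0])<.02)&(T[...,2]>.02)&(T[...,2]<.09)&(V[...,2]>.006)
for sg in(1,-1):
    q=T[m&(sg*T[...,1]>0)];q=q[q[:,2]>.045]
    print(sg,len(q),np.percentile(q,[2,50,98],axis=0).round(4).tolist())
a=gp(-.2,-.002,.014,50);plan(*a)
```

```text
[-0.669  0.285  2.583  1.95   0.551 -1.166] [ 0.37116778 -0.08658131  0.07227532] [-0.3  0.3  0.1]
1 273 [[-0.0074, 0.0292, 0.0455], [0.0059, 0.0369, 0.0539], [0.011, 0.043, 0.0671]]
-1 284 [[-0.0106, -0.0431, 0.0457], [0.0023, -0.0314, 0.0555], [0.0113, -0.0297, 0.0669]]
shift cm [ 1.63 -0.17  2.27] rot [-0.17  0.09  0.15]
```

View pics/scene2.png

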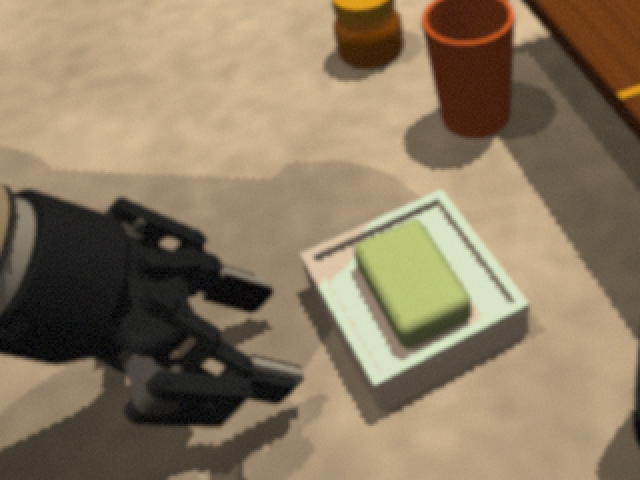

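>>> {"api": "jog_arm", "payload": {
  "fingers": [0.3,0.3,0.3,0.3,0.3,0.3,0.3,0.3,0.3,0.3,0.3,0.3,0.3,0.3,0.3,0.3,0.3,0.3,0.3,0.3],
  "delta_pos": [
    [-0.39,0,0.46],
    [0.38,0,0.32],
    [0.38,0,0.32],
    [0.38,0,0.32],
    [0.38,0,0.32],
    [0.19,0,0.16],
    [0.19,0,0.16],
    [0.19,0,0.16],
    [0.19,0,0.16],
    [0.19,0,0.16],
    [0.19,0,0.16],
    [0.19,0,0.16],
    [0.19,0,0.16],
    [0.19,0,0.16],
    [0.19,0,0.16],
    [0.19,0,0.16],
    [0.19,0,0.16],
    [0.19,0,0.16],
    [0.19,0,0.16],
    [0.19,0,0.16]
  ],
  "rotation": [
    [0,0,0],
    [0,0,0],
    [0,0,0],
    [0,0,0],
    [0,0,0],
    [0,0,0],
    [0,0,0],
    [0,0,0],
    [0,0,0],
    [0,0,0],
    [0,0,0],
    [0,0,0],
    [0,0,0],
    [0,0,0],
    [0,0,0],
    [0,0,0],
    [0,0,0],
    [0,0,0],
    [0,0,0],
    [0,0,0]
  ]
}}

```text
t: 12.2
position: [0.4269, -0.076, 0.0668]
orientation: [3.14, -0.696, 0.19]
ft_force: [-2.3, 0.3, -1.6]
gripper_width: 0.7
grip_force: 1.0
```

```bash
cat > look.py <<'E'
from kin import *
def look():
    s=arm.read_state();R=Rn.from_euler("xyz",s["orientation"]).as_matrix()
    tip=s["position"]+.067*R[:,2]; d=tip[:2]-O
    print("t",s["t"],"F ex,ey,z",(s["ft_force"][:2]@EX).round(2),(s["ft_force"][:2]@EY).round(2),s["ft_force"][2].round(2))
    print("tip shelf",(d@EX).round(4),(d@EY).round(4),tip[2].round(4),"alpha",np.degrees(np.arcsin(-R[2,2])).round(1),"yaw err",np.degrees(np.arctan2(R[1,2],R[0,2])-Y).round(2),"j",s["joints"].round(2))
    for n in("top","scene"):
        c=cam(n);W=cloud(c);hs=cv2.cvtColor(c["img"],cv2.COLOR_RGB2HSV)
        X=(W[...,:2]-O)@np.c_[EX,EY]
        reg=(abs(X[...,1])<.09)&(X[...,0]>-.24)&(X[...,0]<.02)
        soap=reg&(W[...,2]>.034)&(W[...,2]<.06)&(hs[...,1]>60)&(hs[...,0]>25)&(hs[...,0]<60)
        dish=reg&(W[...,2]>.022)&(W[...,2]<.034)&(hs[...,2]>110)&(hs[...,1]<60)
        nn,l,st,_=cv2.connectedComponentsWithStats(dish.astype(np.uint8))
        if nn<2: continue
        k=l==1+st[1:,4].argmax(); k|=soap
        for nm,m in(("dish",k),("soap",soap)):
            if m.sum()>50:
                (cc,sz,a)=cv2.minAreaRect(X[m].astype(np.float32));print(n,nm,np.round(cc,4),np.round(sz,4),round(a,1),m.sum())
    return c
if __name__=="__main__": look()
E
python3 look.py
```

```text
t 12.2 F ex,ey,z -2.22 0.74 -1.59
tip shelf -0.1713 -0.0037 0.0154 alpha 50.1 yaw err 0.05 j [-0.52  0.35  2.49  2.08  0.5  -1.15]
top dish [-0.1187 -0.0095] [0.109  0.1111] 0.1 3415
top soap [-0.1165 -0.0148] [0.0737 0.0453] 88.0 1096
scene dish [-0.141  -0.0085] [0.1545 0.1125] 0.1 5345
scene soap [-0.1538 -0.0224] [0.0958 0.1205] 84.6 2039
```

>>> {"api": "jog_arm", "payload": {
  "fingers": [0.3,0.3,0.3,0.3,0.3,0.3,0.3,0.3,0.3,0.3,0.3,0.3,0.3,0.3,0.3,0.3,0.3,0.3,0.3,0.3],
  "delta_pos": [
    [0.19,-0.05,0.16],
    [0.19,-0.05,0.16],
    [0.19,-0.05,0.16],
    [0.19,-0.05,0.16],
    [0.19,-0.05,0.16],
    [0.19,-0.05,0.16],
    [0.19,-0.05,0.16],
    [0.19,-0.05,0.16],
    [0.19,-0.05,0.16],
    [0.19,-0.05,0.16],
    [0.19,-0.05,0.16],
    [0.19,-0.05,0.16],
    [0.19,-0.05,0.16],
    [0.19,-0.05,0.16],
    [0.19,-0.05,0.16],
    [0.19,-0.05,0.16],
    [0.19,-0.05,0.16],
    [0.19,-0.05,0.16],
    [0.19,-0.05,0.16],
    [0,0,0]
  ],
  "rotation": [
    [0,0,0],
    [0,0,0],
    [0,0,0],
    [0,0,0],
    [0,0,0],
    [0,0,0],
    [0,0,0],
    [0,0,0],
    [0,0,0],
    [0,0,0],
    [0,0,0],
    [0,0,0],
    [0,0,0],
    [0,0,0],
    [0,0,0],
    [0,0,0],
    [0,0,0],
    [0,0,0],
    [0,0,0],
    [0,0,0]
  ]
}}

```text
t: 13.97
position: [0.4719, -0.0576, 0.0669]
orientation: [3.14, -0.698, 0.191]
ft_force: [-0.3, -0.9, 0.8]
gripper_width: 0.699
grip_force: 0.6
```

Run:
```python
from look import *
look()
q=arm.read_state()["joints"]
a=gp(-.137,.006,.015,50,.067);b=gp(-.137,.006,.015,41,.067)
plan(*a);plan(*b);track([a,b,gp(.01,.006,.015,41,.067)],q)
```

```text
t 13.9667 F ex,ey,z -0.5 -0.86 0.81
tip shelf -0.1235 0.006 0.0156 alpha 50.0 yaw err 0.08 j [-0.4   0.38  2.41  2.16  0.44 -1.11]
top dish [-0.0713  0.0003] [0.1082 0.1109] 0.2 3377
top soap [-0.0689 -0.0051] [0.0733 0.0448] 88.1 1082
scene dish [-0.0959  0.0014] [0.1469 0.1132] 0.3 4385
scene soap [-0.1065 -0.011 ] [0.0919 0.119 ] 86.0 1870
shift cm [-1.06 -0.01 -0.82] rot [-0.07  0.02  0.2 ]
shift cm [-2.11 -0.01 -0.74] rot [-0.08  9.02  0.19]
q [-0.42  0.37  2.43  2.16  0.46 -1.13] err 0.0000 step 0.00
q [-0.49  0.47  2.48  2.33  0.71 -1.39] err 0.0000 step 0.02
q [-0.27  0.56  2.2   2.43  0.53 -1.25] err 0.0000 step 0.02
```

>>> {"api": "jog_arm", "payload": {
  "fingers": [0.3,0.3,0.3,0.3,0.3,0.3],
  "delta_pos": [
    [-0.35,0,-0.27],
    [-0.35,0,-0.27],
    [-0.35,0,-0.27],
    [0,0,0],
    [0,0,0],
    [0,0,0]
  ],
  "rotation": [
    [0,0,0],
    [0,0,0],
    [0,0,0],
    [0,4.5,0.1],
    [0,4.5,0.1],
    [0,0,0]
  ]
}}

```text
t: 14.57
position: [0.4556, -0.0599, 0.0644]
orientation: [-3.135, -0.851, 0.18]
ft_force: [-1.4, 0.1, -0.4]
gripper_width: 0.701
grip_force: 0.0
```

Run:
```python
from look import *
look()
plan(*gp(-.128,.006,.015,41,.067))
```

```text
t 14.5667 F ex,ey,z -1.37 0.4 -0.36
tip shelf -0.1326 0.0069 0.0203 alpha 41.2 yaw err 0.12 j [-0.48  0.45  2.47  2.32  0.69 -1.36]
top dish [-0.0836  0.0004] [0.1327 0.1113] 0.0 3364
top soap [-0.0979 -0.0041] [0.0736 0.1027] 88.0 1077
scene dish [-0.1086  0.0011] [0.1722 0.1114] 0.0 4259
scene soap [-0.1211 -0.0092] [0.0944 0.1467] 87.4 1872
shift cm [-0.27  0.02  0.64] rot [-0.08  0.3  -0.17]
```

>>> {"api": "jog_arm", "payload": {
  "fingers": [0.3,0.3,0.3,0.3,0.3,0.3,0.3,0.3,0.3,0.3,0.3,0.3,0.3,0.3,0.3,0.3,0.3],
  "delta_pos": [
    [-0.14,0,0.32],
    [-0.14,0,0.32],
    [0.13,0,0.15],
    [0.13,0,0.15],
    [0.13,0,0.15],
    [0.13,0,0.15],
    [0.2,0,0.23],
    [0.2,0,0.23],
    [0.2,0,0.23],
    [0.2,0,0.23],
    [0.2,0,0.23],
    [0.2,0,0.23],
    [0.2,0,0.23],
    [0.2,0,0.23],
    [0.2,0,0.23],
    [0.2,0,0.23],
    [0,0,0]
  ],
  "rotation": [
    [0,0,0],
    [0,0,0],
    [0,0,0],
    [0,0,0],
    [0,0,0],
    [0,0,0],
    [0,0,0],
    [0,0,0],
    [0,0,0],
    [0,0,0],
    [0,0,0],
    [0,0,0],
    [0,0,0],
    [0,0,0],
    [0,0,0],
    [0,0,0],
    [0,0,0]
  ]
}}

```text
t: 16.08
position: [0.4989, -0.0522, 0.0597]
orientation: [-3.14, -0.853, 0.186]
ft_force: [-0.3, -0.4, -0.2]
gripper_width: 0.699
grip_force: 0.4
```

Run:
```python
from look import *
look()
F=[]
for i in range(8):
    F.append(arm.read_state()["ft_force"][:2]@EX); c=cam("scene")
print(np.round(F,2),np.mean(F)); cv2.imwrite("pics/scene3.png",c["img"][:,:,::-1])
```

```text
t 16.0833 F ex,ey,z -0.37 -0.3 -0.25
tip shelf -0.0886 0.0064 0.0156 alpha 41.1 yaw err 0.11 j [-0.4   0.49  2.39  2.38  0.65 -1.33]
top dish [-0.0432  0.0009] [0.0963 0.1105] 0.3 2850
top soap [-0.0352 -0.0054] [0.075  0.0449] 87.9 1083
scene dish [-0.0747  0.0014] [0.1124 0.1226] 89.9 3353
scene soap [-0.0735 -0.0118] [0.094  0.1186] 85.2 1772
[-1.92 -0.41 -0.34 -0.63 -0.87 -0.46 -1.19  0.6 ] -0.6533843329041327
```

View pics/scene3.png

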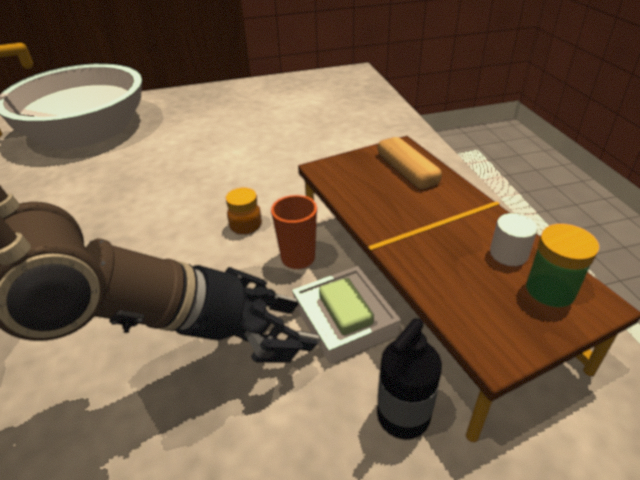

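>>> {"api": "jog_arm", "payload": {
  "fingers": [0.3,0.3,0.3,0.3,0.3,0.3,0.3,0.3,0.3,0.3,0.3,0.3,0.3,0.3,0.3,0.3,0.3,0.3,0.3,0.3],
  "delta_pos": [
    [0.2,0,0.235],
    [0.2,0,0.235],
    [0.2,0,0.235],
    [0.2,0,0.235],
    [0.2,0,0.235],
    [0.2,0,0.235],
    [0.2,0,0.235],
    [0.2,0,0.235],
    [0.2,0,0.235],
    [0.2,0,0.235],
    [0.2,0,0.235],
    [0.2,0,0.235],
    [0.2,0,0.235],
    [0.2,0,0.235],
    [0.2,0,0.235],
    [0.2,0,0.235],
    [0.2,0,0.235],
    [0.1,0,0.11],
    [0.1,0,0.11],
    [0,0,0]
  ],
  "rotation": [
    [0,0,0],
    [0,0,0],
    [0,0,0],
    [0,0,0],
    [0,0,0],
    [0,0,0],
    [0,0,0],
    [0,0,0],
    [0,0,0],
    [0,0,0],
    [0,0,0],
    [0,0,0],
    [0,0,0],
    [0,0,0],
    [0,0,0],
    [0,0,0],
    [0,0,0],
    [0,0,0],
    [0,0,0],
    [0,0,0]
  ]
}}

```text
t: 18.25
position: [0.5538, -0.0422, 0.0593]
orientation: [-3.14, -0.854, 0.186]
ft_force: [-2.0, 0.5, 2.3]
gripper_width: 0.701
grip_force: 1.0
```

```bash
cat > feel.py <<'E'
from kin import *
def feel(n=10):
    F=[];J=[]
    for i in range(n):
        c=cam("scene");s=arm.read_state();F.append(np.r_[s["ft_force"][:2]@EX,s["ft_force"][:2]@EY,s["ft_force"][2]]);J.append(s["position"])
    R=Rn.from_euler("xyz",s["orientation"]).as_matrix();d=(np.mean(J,0)+.067*R[:,2]);e=d[:2]-O
    print("t",round(s["t"],2),"F",np.mean(F,0).round(2),"+-",(np.std(F,0)/n**.5).round(2),"tip",(e@EX).round(4),(e@EY).round(4),d[2].round(4))
    return c
if __name__=="__main__":
    c=feel(); cv2.imwrite("pics/feel.png",c["img"][:,:,::-1])
E
python3 feel.py
```

```text
t 18.75 F [-0.7   0.46  0.36] +- [0.17 0.19 0.17] tip -0.0328 0.0059 0.0152
```

>>> {"api": "jog_arm", "payload": {
  "fingers": [0.3,0.3,0.3,0.3,0.3,0.3,0.3,0.3,0.3,0.3],
  "delta_pos": [
    [0.1,0,0.11],
    [0.1,0,0.11],
    [0.1,0,0.11],
    [0.1,0,0.11],
    [0.1,0,0.11],
    [0.07,0,0.075],
    [0.07,0,0.075],
    [0.07,0,0.075],
    [0.07,0,0.075],
    [0,0,0]
  ],
  "rotation": [
    [0,0,0],
    [0,0,0],
    [0,0,0],
    [0,0,0],
    [0,0,0],
    [0,0,0],
    [0,0,0],
    [0,0,0],
    [0,0,0],
    [0,0,0]
  ]
}}

```text
t: 19.58
position: [0.5646, -0.0401, 0.0591]
orientation: [-3.14, -0.853, 0.186]
ft_force: [-1.6, -0.2, -0.7]
gripper_width: 0.702
grip_force: 0.9
```

```bash
python3 feel.py
```

```text
t 20.08 F [-1.54  0.34 -1.15] +- [0.09 0.15 0.12] tip -0.0218 0.0061 0.0152
```

View pics/feel.png

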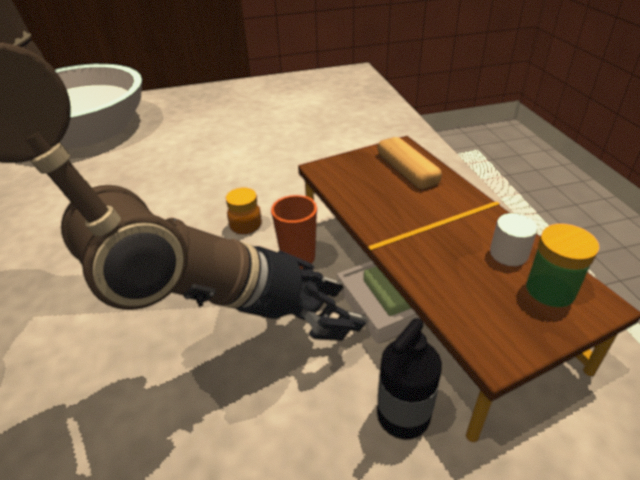

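>>> {"api": "jog_arm", "payload": {
  "fingers": [0.3,0.3,0.3,0.3,0.3],
  "delta_pos": [
    [0.066,0,0.075],
    [0.066,0,0.075],
    [0.066,0,0.075],
    [0.066,0,0.075],
    [0,0,0]
  ],
  "rotation": [
    [0,0,0],
    [0,0,0],
    [0,0,0],
    [0,0,0],
    [0,0,0]
  ]
}}

```text
t: 20.5
position: [0.5688, -0.0394, 0.0594]
orientation: [-3.14, -0.854, 0.186]
ft_force: [-1.6, 0.1, -1.4]
gripper_width: 0.702
grip_force: 0.8
```

```bash
python3 -c "
from feel import *
feel(6)"
```

```text
t 20.8 F [-1.24 -0.15 -0.99] +- [0.23 0.15 0.09] tip -0.0175 0.006 0.0155
```

No buffer yet; on in 4 mm steps.

>>> {"api": "jog_arm", "payload": {
  "fingers": [0.3,0.3,0.3,0.3,0.3],
  "delta_pos": [
    [0.066,0,0.075],
    [0.066,0,0.075],
    [0.066,0,0.075],
    [0.066,0,0.075],
    [0,0,0]
  ],
  "rotation": [
    [0,0,0],
    [0,0,0],
    [0,0,0],
    [0,0,0],
    [0,0,0]
  ]
}}

```text
t: 21.22
position: [0.5728, -0.0386, 0.0595]
orientation: [-3.14, -0.854, 0.186]
ft_force: [-2.9, 0.1, 0.2]
gripper_width: 0.705
grip_force: 1.1
```

```bash
python3 -c "
from feel import *
feel(5)"
```

```text
t 21.47 F [-1.8  -0.23 -0.39] +- [0.17 0.18 0.23] tip -0.0135 0.006 0.0155
```

>>> {"api": "jog_arm", "payload": {
  "fingers": [0.3,0.3,0.3,0.3],
  "delta_pos": [
    [0.066,0,0.075],
    [0.066,0,0.075],
    [0.066,0,0.075],
    [0,0,0]
  ],
  "rotation": [
    [0,0,0],
    [0,0,0],
    [0,0,0],
    [0,0,0]
  ]
}}

```text
t: 21.8
position: [0.5752, -0.0381, 0.0595]
orientation: [-3.14, -0.853, 0.185]
ft_force: [-5.7, -1.4, 2.7]
gripper_width: 0.703
grip_force: 2.6
```

```bash
python3 -c "
from feel import *
feel(5)"
```

```text
t 22.05 F [-5.15  0.19  2.52] +- [0.2  0.21 0.2 ] tip -0.011 0.0061 0.0154
```

>>> {"api": "jog_arm", "payload": {
  "fingers": [0.3,0.3,0.3,0.3,0.3,0.3,0.3,0.3,0.3,0.3,0.3,0.3,0.3,0.3,0.3,0.3,0.3,0.3,0.3,0.3],
  "delta_pos": [
    [-0.02,0,-0.0225],
    [-0.02,0,-0.0225],
    [-0.02,0,-0.0225],
    [-0.02,0,-0.0225],
    [-0.02,0,-0.0225],
    [-0.02,0,-0.0225],
    [-0.02,0,-0.0225],
    [-0.02,0,-0.0225],
    [-0.02,0,-0.0225],
    [-0.02,0,-0.0225],
    [-0.02,0,-0.0225],
    [-0.02,0,-0.0225],
    [-0.02,0,-0.0225],
    [-0.02,0,-0.0225],
    [-0.02,0,-0.0225],
    [-0.02,0,-0.0225],
    [-0.04,0,-0.045],
    [-0.04,0,-0.045],
    [-0.04,0,-0.045],
    [0,0,0]
  ],
  "rotation": [
    [0,0,0],
    [0,0,0],
    [0,0,0],
    [0,0,0],
    [0,0,0],
    [0,0,0],
    [0,0,0],
    [0,0,0],
    [0,0,0],
    [0,0,0],
    [0,0,0],
    [0,0,0],
    [0,0,0],
    [0,0,0],
    [0,0,0],
    [0,0,0],
    [0,0,0],
    [0,0,0],
    [0,0,0],
    [0,0,0]
  ]
}}

```text
t: 23.72
position: [0.5687, -0.0393, 0.0593]
orientation: [-3.14, -0.853, 0.185]
ft_force: [-0.2, 0.3, 0.3]
gripper_width: 0.701
grip_force: 0.0
```

```bash
python3 -c "
from feel import *
feel(6)"
```

```text
t 24.02 F [ 0.04 -0.42  0.08] +- [0.13 0.2  0.2 ] tip -0.0174 0.006 0.0153
```

>>> {"api": "jog_arm", "payload": {
  "fingers": [0.3,0.3,0.3,0.3,0.3,0.3,0.3,0.3,0.3,0.3,0.3,0.3,0.3],
  "delta_pos": [
    [-0.2,0,-0.225],
    [-0.3,0,-0.34],
    [-0.4,0,-0.45],
    [-0.4,0,-0.45],
    [-0.4,0,-0.45],
    [-0.4,0,-0.45],
    [-0.4,0,-0.45],
    [-0.4,0,-0.45],
    [-0.4,0,-0.45],
    [-0.4,0,-0.45],
    [-0.4,0,-0.45],
    [0,0,0],
    [0,0,0]
  ],
  "rotation": [
    [0,0,0],
    [0,0,0],
    [0,0,0],
    [0,0,0],
    [0,0,0],
    [0,0,0],
    [0,0,0],
    [0,0,0],
    [0,0,0],
    [0,0,0],
    [0,0,0],
    [0,0,0],
    [0,0,0]
  ]
}}

```text
t: 25.1
position: [0.5079, -0.0509, 0.0587]
orientation: [-3.139, -0.853, 0.185]
ft_force: [0.5, -0.5, -0.5]
gripper_width: 0.699
grip_force: 0.0
```

Run:
```python
from look import *
c=look(); cv2.imwrite("pics/scene5.png",c["img"][:,:,::-1])
W=cloud(c);X=(W[...,:2]-O)@np.c_[EX,EY]
m=(abs(X[...,1])<.08)&(X[...,0]>-.03)&(X[...,0]<.1)&(W[...,2]>.012)&(W[...,2]<.034)
P=X[m];
for y in np.arange(-.06,.06,.01):
    k=abs(P[:,1]-y)<.005
    if k.sum(): print(y.round(3),k.sum(),P[k,0].min().round(4),np.percentile(P[k,0],5).round(4))
print(P[:,1].min(),P[:,1].max())
```

```text
t 25.1 F ex,ey,z 0.39 -0.6 -0.54
tip shelf -0.0795 0.0059 0.0147 alpha 41.1 yaw err 0.05 j [-0.38  0.5   2.37  2.39  0.64 -1.33]
top dish [0.0001 0.0009] [0.1085 0.0102] 89.9 310
scene dish [-0.0503 -0.0151] [0.0949 0.1443] 84.4 159
scene soap [-0.0503 -0.0151] [0.0949 0.1443] 84.4 134
-0.05 401 -0.0064 -0.0056
-0.04 235 -0.0063 -0.0058
-0.03 161 -0.0065 -0.0059
-0.02 162 -0.0063 -0.006
-0.01 149 -0.0064 -0.0058
0.0 153 -0.0064 -0.0059
0.01 147 -0.0064 -0.0058
0.02 141 -0.0065 -0.006
0.03 142 -0.0066 -0.0059
0.04 136 -0.0065 -0.0058
0.05 245 -0.0064 -0.0056
-0.05429803167811777 0.05746135769233155
```

View pics/scene5.png

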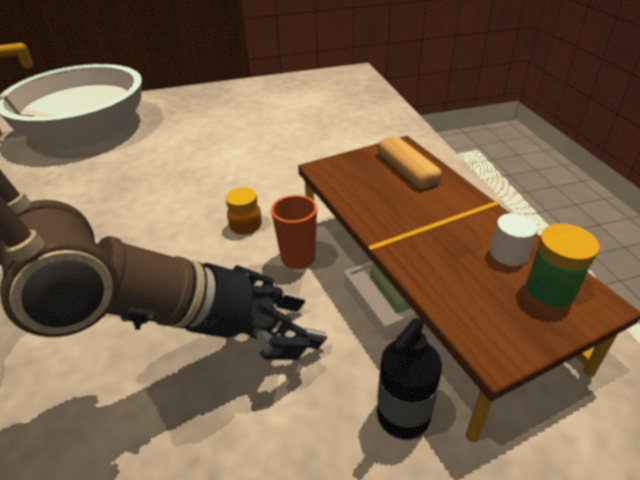

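```bash
python3 -c "
from rig import job
print(job.finish_job())"
```

```text
the job is handed in; nothing more can be done
None
```

The job is handed in at about 25 s, with no verdict returned: the dish is under the shelf, square and about 1 mm off the middle line. It should still be pressing the buffer with roughly 1–2 N, which I estimated from the forces felt while pushing. The soap is still on it, the bottle, tumbler and jar look unmoved, and the gripper is backed clear.

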